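# Key out, then up to finishing speed on the toy-wheel lathe

### The job

The next toy-wheel blank is clamped in the small wood lathe. Pull the T-handled key up out of the chuck and hang it by its red collar, without dropping it, in the empty open-fronted slot in the middle of the wooden rack. Then take the red-balled speed lever through its stepped gate from slow (one dot, end nearest the robot), across into the middle lane (two dots) and back across to fast (three dots), push it fully home at the far end and leave it there; do not disturb the toy, the paint pot or the two lathe centres in the rack.

Things in the scene. Friction and masses are not known exactly. Their poses are not given: they have to be found in the camera images.
- key_head (a point): Middle of the chuck key's square steel head (18 x 18 x 28 mm tall, sides along this x, y): the place to grasp. An 80 mm cross bar, 9 mm thick, runs through it along x, so close the fingers along y. z points up the shank. Key 0.2 kg, reaching 104 mm below this point. At the start it stands loosely upright in the chuck, only its 11 mm pilot tip in the socket: lift straight up.
- key_collar (a point): Centre of the underside of the key's flat red collar (38 mm diameter, 6 mm thick), 38 mm below key_head. Below it, 66 mm long: 13 mm round shank, 16 mm pinion, 9 mm pilot tip. All round, so the key can hang at any yaw.
- rack_slot (a point): Where the key's shank belongs: on the top face of the wooden rack's board (115 mm above the table, 14 mm thick), mid-width of its 24 mm slot. x points to the rack's back, z up. The slot goes through the board, is open at the front (-x, 23 mm from here) and ends 19 mm behind (+x). With the collar resting on the board, key_head is 38 mm above this point. Board 62 mm deep, 170 mm wide.
- lever_ball (a point): Centre of the red ball (32 mm diameter) atop the speed lever, a 10 mm steel rod: the place to hold the lever.
- gate_centre (a point): Centre of the aluminium gate plate (130 x 80 x 8 mm) on the lathe's drive casing, mid-thickness, 197 mm above the table. x points from the robot's side to the far side, y to the robot's left along the spindle, z up. The lever rocks about a shaft parallel to y, 120 mm below this point; its ball centre is 195 mm from that shaft.
- gate_slow (a point): In the gate, mid-thickness, axes as gate_centre: rod centre at the slow end (one dot), x -38, y +13 mm from gate_centre. The slot is 15 mm wide (2.5 mm play each side of the rod) and runs, in mm from gate_centre: y +13 from x -38 to -13; across at x -13 to y -13; y -13 from x -13 to +13 (two dots); across at x +13 to y +13; y +13 from x +13 to +38.
- gate_fast (a point): Rod centre at the fast end of the gate (three dots), x +38, y +13 mm from gate_centre.
- lever_swing (a joint): Rocking of the lever, rad: 0 with the rod at the slow end (x -38 in the gate), 0.199 at the first crossing (x -13), 0.307 upright, 0.415 at the second crossing (x +13), 0.614 at the fast end (x +38), stop at about 0.63. Stays where it is left (moves with about 1.5 N at the ball).
- lever_cross (a joint): Sideways position of the lever, m: 0 in the slow and fast lanes (y +13), 0.026 in the middle lane (y -13). A spring urges it to 0, with 2 N at 0 and 4.6 N at 0.026.
- lathe: The green wood lathe, fixed. Origin on the table under the chuck's key socket; spindle along y, 150 mm up, drive end to +y, robot's side -x. In mm: socket rim at x 0, y 0, 190 up; tool rest 156 up (x -60 to -72, y -40 to -170); headstock 200 up (y 35 to 125); tailstock 184 up (|x| under 50, y -280 to -440); gate centre at x 0, y 185.
- horse_centre (a point): Bystander: middle of a small black toy horse on wheels, 145 x 54 x 135 mm tall, loose on the table; this point is 60 mm above the table.
- pot_centre (a point): Bystander: middle of a closed paint pot, 55 mm diameter, 58 mm tall, loose on the table.
- spur_head (a point): Bystander: steel spur centre hanging loose in a hole 58 mm to the slot's +y side; head 25 mm diameter, standing 22 mm above the board, this point 7 mm above it.
- live_head (a point): Bystander: brass live centre hanging loose in a hole 58 mm to the slot's -y side; head 26 mm diameter, standing 23 mm above the board, this point 6 mm above it.
Things that resemble listed ones, but are neither listed nor needed, are in the scene too. Leave any turquoise look-alike of the part that bears rack_slot alone. Leave any purple look-alike of the part that bears key_head alone.

How it is judged:
By the outcome, as a careful person would: the job done as asked, in the order asked, and still so for the second after the job is handed in, with the robot touching nothing.
It also fails if it takes over 58 s, if anything falls off the work surface, if the arm or the gripper's body presses on something with over 40 N, if the wrist force passes 120 N, or if a joint passes its speed limit or range.

### The arm

A 6-joint arm with a two-finger parallel gripper is mounted at the origin on the work surface. World frame = base frame: x ahead of the robot, y to its left, z up, the work surface at z = 0. Lengths are in m, angles in rad, forces in N, time in s.
With the tool pointing down it reaches from about 0.3 to 0.875 m from the base axis. Payload 6.4 kg.
Tool frame: the origin (TCP) lies at the very end of the fingers, on their centre line; the grasp point (between the pads) lies 19 mm behind it; z points along the fingers, y is the line along which they close (so a half turn about z gives the same grasp; the last joint's range is limited). The gripper opens to 85 mm and grips with 20 to 120 N. Pads are 22 mm wide; open, the fingers measure 114 mm over their backs; the gripper's body (76 mm by 85 mm) begins 54 mm behind the grasp point. The pads swing forward as they close: fully open they stand 13 mm farther back than shut.
Start: joints at [-0.206, 0.181, 1.607, -0, 1.354, -0.206], TCP at [0.575, 0, 0.231] pointing down, gripper open.
Joint ranges: [-2.99, 2.99], [-0.89, 2.07], [0.3, 2.58], [-1.14, 4.28], [0, 2.63], [-3.12, 3.12]. Speed limits (rad/s): [2.57, 2.57, 3.01, 3.14, 3.14, 3.14].

### API

Orientations are given as a unit quaternion [w, x, y, z].
In Python, from cell import arm gives the robot as it stands. The module is installed in compiled form; this text tells all that it offers.
- The arm moves only by the tool arm_command, never from a script. Its argument "plan" is a list of rows, each an object with "offset": the shift along the tool's x, y, z in mm, a list of three; "dr": the turn, a rotation vector about the tool's x, y, z in degrees, a list of three. A call has exactly 5 rows; each row shifts and turns the commanded pose from where the row before left it, along the tool's axes as they then stand; what a row does not reach is not made up. A row lasts 1/12 s, in which the tool goes at most 41.7 mm and 7.16 degrees, less where a joint would pass 70% of its speed; a pose out of reach is approached as far as the arm can. A call with a gripper value outside its range is refused whole. "hand" is the opening in per cent of the stroke, from 0 (shut) to 100 (fully open), set as the call begins (left out, the last holds). The fingers move at their own pace and stop on an object; the grip force is fixed at half the most. Time passes only in rows, so rows that do not move let the fingers close, or fill a call up. It gives the time, the measured TCP pose, the force, the opening and the grip force at its end, in the units of the state.
- arm.sense(): the state, without advancing time (a new reading comes with each control period).
- arm.grab_frame(name): name is "scene" or "side" or "wrist"; returns a dict with "pixels" (384x512x3 uint8, blue, green, red), "range_z" (384x512 float32, m along the optical axis (not along the pixel's ray), 0 where there is no reading), "fx", "fy", "cx", "cy" (pixels), "camera_from_world" (4x4, takes a point from world to camera coordinates); the wrist camera has in their place "tool_from_camera" (4x4, takes a point from camera to tool coordinates, whose origin is the TCP and whose axes are the flange's). Camera axes: x right, y up, looking along -z (the intrinsics and any distortion apply to the point x, -y, -z); pixel columns grow to the right and rows downward; lengths in m; the calibration is good to about 2 mm. The wrist camera is an equidistant fisheye: a pixel r from the principal point sees the ray r / f radians off the axis. A picture is of the moment at which its call begins: read the wrist's pose just before it.
- arm.finish_job(): hands the job in; it is judged then, once.
Trained networks look in the newest picture that a camera, given by its name, has taken for a name from the list of things; names that differ only in an ending like _2 or _b are one class to them, and where a whole thing is asked for, a point or a joint stands for the part that bears it (a point fixed in the world has none). Each returns a list of dicts, best first, with "conf" (0 to 1); they miss things now and then, are a little off and sometimes report something else, mostly with a low value. They report only what shows in the picture. A call takes as long as a camera call. They do not tell look-alikes from the thing itself.
- arm.regions_of(camera, label): "region" (384x512 bool, what is visible of it) and "extent" ([left, top, right, bottom] in pixels, round what is visible of it).
The state is a dict: "clock": time; "qpos": joint angles; "joint_velocities": joint speeds; "effort": joint torques, N m; "ee_pos": TCP position; "orientation": TCP orientation; "wrist_force": force on the tool from outside, world axes, zero at the start; "wrist_torque": the same for the moment, N m; "finger_gap": finger opening in m; "finger_force": force on a finger pad.
Only numpy, scipy, OpenCV 4.12 (cv2) and the standard library are available. Lean on these libraries where they do the work, as an engineer would, in place of code of your own. Each camera call takes 0.05 s, during which the arm holds its last target. There are 200 camera calls.

## Working session

There is one attempt and no reset: what is moved stays moved. The work goes in short steps, Python scripts to look and compute and a tool call to move; the robot and the scene stay as the last step left them, time stands still between calls to the robot, and variables do not carry over. Pictures are saved under pics/ and viewed, at most 10 in all, crops included, and the job is handed in when it is done.

Besides the shell and the picture viewer there is one more tool, called as name(argument=value, ...), one argument or row to a line, values as JSON. arm_command: Moves the arm, as the interface text tells. Its arguments: {"type":"object","properties":{"plan":{"type":"array","items":{"type":"object","properties":{"offset":{"type":"array","items":{"type":"number"}},"dr":{"type":"array","items":{"type":"number"}}}}},"hand":{"type":"number"}},"required":["plan"]}

```bash
mkdir -p pics; cat > h.py <<'E'
import numpy as np, cv2
from cell import arm
from scipy.spatial.transform import Rotation as R
def w2t(s):
    q=s['orientation']; T=np.eye(4); T[:3,:3]=R.from_quat([q[1],q[2],q[3],q[0]]).as_matrix(); T[:3,3]=s['ee_pos']; return T
def grab(n):
    s=arm.sense(); f=arm.grab_frame(n)
    f['wfc']=w2t(s)@f['tool_from_camera'] if n=='wrist' else np.linalg.inv(f['camera_from_world'])
    f['fish']=n=='wrist'; return f
def ray(f,u,v):
    x=(np.asarray(u,float)-f['cx'])/f['fx']; y=(np.asarray(v,float)-f['cy'])/f['fy']
    if f['fish']:
        r=np.hypot(x,y)+1e-12; t=np.tan(r)/r; x,y=x*t,y*t
    return np.stack([x,-y,-np.ones_like(x)],-1)
def pts(f,m):
    v,u=np.nonzero(m&(f['range_z']>0)); z=f['range_z'][v,u]
    p=ray(f,u,v)*z[:,None]; return p@f['wfc'][:3,:3].T+f['wfc'][:3,3]
E
cat > a.py <<'E'
from h import *
print(arm.sense())
F={}
for n in('scene','side'):
    f=grab(n); cv2.imwrite(f'pics/{n}0.png',f['pixels']); print(n,{k:v for k,v in f.items() if k in('fx','fy','cx','cy')},f['wfc'][:3,3].round(3))
    for l in['key_head','key_collar','rack_slot','lever_ball','gate_centre','lathe','horse_centre','pot_centre','spur_head','live_head']:
        for r in arm.regions_of(n,l)[:3]:
            p=pts(f,r['region']); 
            if len(p): print(l,round(r['conf'],2),r['extent'],'med',np.median(p,0).round(3),'lo',np.percentile(p,3,axis=0).round(3),'hi',np.percentile(p,97,axis=0).round(3))
E
python3 a.py
```

```text
{'clock': 0.0, 'qpos': array([-2.06303698e-01,  1.81547016e-01,  1.60804291e+00, -2.34061411e-05,
        1.35377872e+00, -2.06325324e-01]), 'joint_velocities': array([-0.00145253,  0.00011757,  0.00160421,  0.00094591, -0.00082272,
       -0.00032418]), 'effort': array([ 9.45848093e-03, -4.44889963e+01, -3.51377892e+01,  5.29202283e-03,
        7.40815129e-03,  9.90613371e-04]), 'ee_pos': array([5.74434506e-01, 1.26279164e-04, 2.30363922e-01]), 'orientation': array([-7.36969402e-04,  7.07097067e-01,  7.07115937e-01, -4.95526578e-04]), 'wrist_force': array([ 0.32536622, -0.13700549, -0.4723258 ]), 'wrist_torque': array([-0.01940937,  0.07298231,  0.00487412]), 'finger_force': 0.0, 'finger_gap': 0.08508028342463819}
scene {'fx': 477.7385174698645, 'fy': 477.7385174698645, 'cx': 252.3514984939346, 'cy': 191.5531690684732} [ 1.111 -0.171  1.185]
key_head 0.7 [282.2, 280.9, 300.6, 317.7] med [ 0.78  -0.007  0.107] lo [ 0.742 -0.021  0.067] hi [0.812 0.012 0.12 ]
key_head 0.6 [343.6, 303.7, 379.2, 328.5] med [0.834 0.138 0.105] lo [0.819 0.105 0.022] hi [0.845 0.178 0.12 ]
key_collar 0.62
[... 2756 characters left out ...]
[212.6, 123.9, 220.8, 146.0] med [0.502 0.221 0.267] lo [0.489 0.212 0.223] hi [0.512 0.228 0.282]
gate_centre 0.65 [202.0, 124.5, 391.4, 348.0] med [ 0.554 -0.09   0.108] lo [ 0.465 -0.389  0.022] hi [0.69  0.229 0.201]
lathe 0.79 [200.9, 125.3, 394.6, 345.8] med [ 0.554 -0.089  0.108] lo [ 0.465 -0.389  0.015] hi [0.693 0.235 0.201]
horse_centre 0.75 [172.0, 186.6, 199.1, 219.6] med [0.359 0.19  0.041] lo [0.341 0.145 0.015] hi [0.385 0.268 0.132]
pot_centre 0.78 [205.8, 243.8, 229.1, 273.5] med [ 0.385 -0.067  0.049] lo [ 0.363 -0.079 -0.001] hi [ 0.413 -0.033  0.06 ]
live_head 0.61 [247.5, 309.4, 260.5, 324.3] med [ 0.374 -0.329  0.127] lo [ 0.364 -0.337  0.118] hi [ 0.386 -0.315  0.135]
```

```bash
python3 -c "
import cv2
a=cv2.imread('pics/scene0.png');cv2.imwrite('pics/s1.png',cv2.resize(a[90:384,90:410],(800,600)[0:2] if 0 else None,fx=2,fy=2,interpolation=2)[:588,:640])
b=cv2.imread('pics/side0.png');cv2.imwrite('pics/d1.png',cv2.resize(b[100:384,110:430],None,fx=2,fy=2,interpolation=2))"
```

```text
(no output)
```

View pics/s1.png

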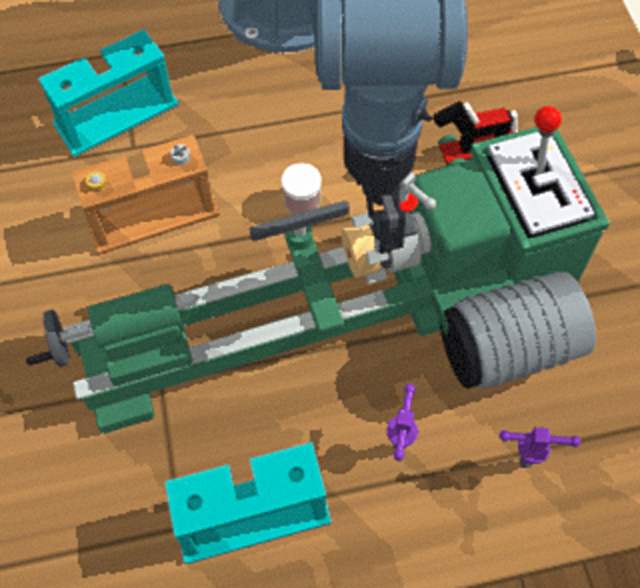

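View pics/d1.png

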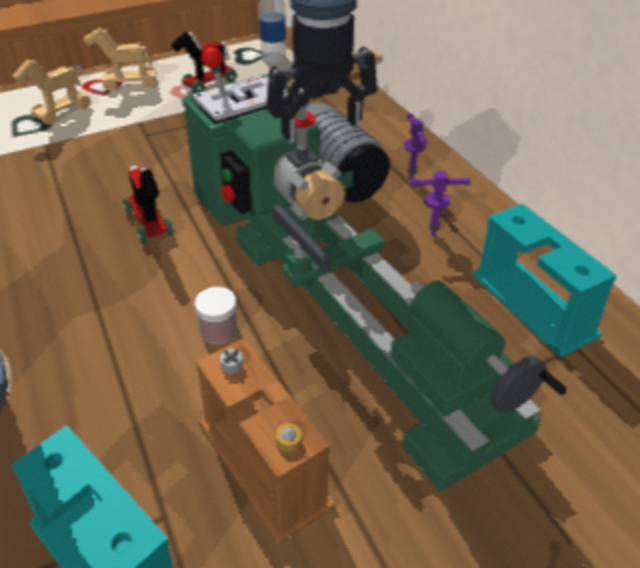

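The scene view shows the wooden rack at about (165,190) in the crop, with brass left and steel right, the lever ball at (547,120), and the key under the gripper at (408,200). The teal racks and purple keys are look-alikes. Next I fit geometry from both depth clouds and look with the wrist camera.

```bash
cat > b.py <<'E'
from h import *
def cloud(f):
    m=f['range_z']>0; return pts(f,m), f['pixels'][m].astype(int)
C=[cloud(grab(n)) for n in('scene','side')]
for i,(p,c) in enumerate(C):
    print('cam',i)
    hs=cv2.cvtColor(c[None].astype(np.uint8),cv2.COLOR_BGR2HSV)[0].astype(int)
    def box(sel,name):
        q=p[sel]; r=cv2.minAreaRect((q[:,:2]*1000).astype(np.float32)); print(name,len(q),np.round(r[0],1),np.round(r[1],1),round(r[2],1),'z',np.median(q[:,2]).round(4)); return q
    near=lambda x,y,r:np.hypot(p[:,0]-x,p[:,1]-y)<r
    red=(c[:,2]>120)&(c[:,1]<70)&(c[:,0]<70)
    s=red&near(.515,.228,.06)&(p[:,2]>.24)
    q=p[s]; A=np.c_[2*q,np.ones(len(q))]; x=np.linalg.lstsq(A,(q**2).sum(1),rcond=None)[0]
    from scipy.optimize import least_squares
    o=least_squares(lambda t:np.linalg.norm(q-t,axis=1)-.016,q.mean(0)+[0,0,-.005],loss='soft_l1',f_scale=.002).x
    print('ball',len(q),o.round(4))
    s=(p[:,2]>.19)&(p[:,2]<.21)&near(.55,.22,.13)&(hs[:,1]<50)&(c.min(1)>90); box(s,'gate')
    q=box((np.abs(p[:,2]-.115)<.006)&near(.375,-.265,.12)&(hs[:,0]<25),'rack')
    s=red&near(.565,.04,.05)&(p[:,2]>.2); q=p[s]; print('collar',len(q),q.min(0).round(3),q.max(0).round(3),np.median(q,0).round(3))
    np.save(f'c{i}.npy',p)
    # occupancy of rack top
    s=(np.abs(p[:,2]-.115)<.006)&near(.375,-.265,.12)
    H=np.histogram2d(p[s,0],p[s,1],bins=[np.arange(.32,.43,.005),np.arange(-.37,-.16,.005)])[0]
    for r in H: print(''.join('#' if v>1 else '+' if v else '.' for v in r))
f=grab('wrist'); cv2.imwrite('pics/w0.png',f['pixels']); np.save('w0z.npy',f['range_z'])
for l in('key_head','key_collar'):
    for r in arm.regions_of('wrist',l)[:2]:
        q=pts(f,r['region']); print(l,round(r['conf'],2),r['extent'],np.median(q,0).round(3),q.max(0).round(3),q.min(0).round(3))
E
python3 b.py
```

```text
cam 0
ball 135 [0.5056 0.2306 0.2679]
gate 1280 [542.5 223.1] [138.7  88.1] 6.0 z 0.2005
rack 1032 [ 370.1 -265.1] [ 67.5 170.1] 8.6 z 0.1146
collar 49 [0.563 0.032 0.247] [0.583 0.054 0.255] [0.575 0.044 0.25 ]
.........................................
..............................+.+#.#+....
.........................#++####.####....
................+.....#+#########+###+...
...........+.####+....+#######...+###+...
...+..++#####+.###....########....###+...
...+##+###########.....###+##+.....###...
...#####+++#+#####+....##+####.....###...
...+###+..+####+##.....+####+##...#+##...
...#.#......#+#####....#+#+####++.####+..
....###.....######+....+##############...
....#+#....+######+.+.#####+#.#.#####++..
....####...###+#####+###############+##..
....+###++####################++#######..
....############++##############++##+....
....#########################+...........
.....##+#############+..++...............
.....#######+#+++........................
.....####++..............................
......+..................................
.........................................
cam 1

[... 809 characters left out ...]
#########+.+..........
....###################..................
....############+#.......................
....######++.............................
.........................................
.........................................
.........................................
key_head 0.63 [116.2, 154.4, 345.0, 289.6] [0.565 0.043 0.287] [0.689 0.063 0.299] [ 0.36  -0.184 -0.001]
key_head 0.59 [436.2, 25.0, 495.6, 96.1] [0.821 0.139 0.099] [0.947 0.209 0.121] [ 0.806  0.096 -0.001]
key_collar 0.9 [433.2, 24.3, 498.0, 99.2] [0.821 0.139 0.099] [0.928 0.203 0.121] [ 0.806  0.096 -0.001]
key_collar 0.88 [395.7, 161.2, 461.9, 207.0] [ 0.769 -0.004  0.106] [0.881 0.016 0.12 ] [ 0.731 -0.059 -0.001]
```

View pics/w0.png

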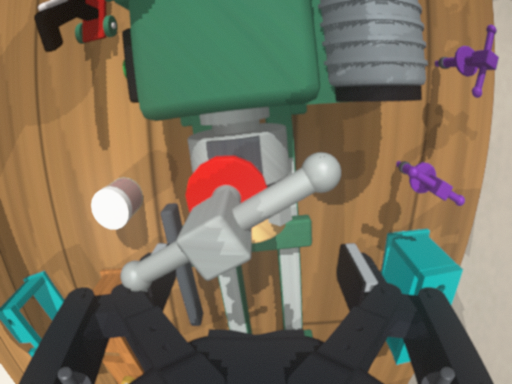

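The wrist view shows the key head at about (215,235), the red collar at (227,190) and the bar running from (135,275) to (320,172), about 29° from world x. I compute it, then raise the tool.

```bash
cat > k.py <<'E'
from h import *
def key(f):
    v,u=np.mgrid[:384,:512]; m=f['range_z']>0
    p=pts(f,m); c=f['pixels'][m].astype(int)
    n=np.hypot(p[:,0]-.562,p[:,1]-.04)<.06
    grey=(c.max(1)-c.min(1))<40
    t=p[n&grey&(p[:,2]>.291)&(p[:,2]<.303)]
    r=cv2.minAreaRect((t[:,:2]*1000).astype(np.float32)); print('headtop',len(t),t.mean(0).round(4),np.round(r[0],1),np.round(r[1],1),round(r[2],1),'z',np.median(t[:,2]).round(4))
    b=p[n&grey&(p[:,2]>.268)&(p[:,2]<.304)]; 
    mu=b[:,:2].mean(0); w,V=np.linalg.eigh(np.cov((b[:,:2]-mu).T)); print('bar',mu.round(4),np.degrees(np.arctan2(V[1,1],V[0,1])).round(1),'span',np.ptp((b[:,:2]-mu)@V[:,1]).round(3), 'mid',(mu+V[:,1]*((b[:,:2]-mu)@V[:,1]).min()/2+V[:,1]*((b[:,:2]-mu)@V[:,1]).max()/2).round(4))
    red=n&(c[:,2]>110)&(c[:,1]<70)&(c[:,0]<70)&(p[:,2]>.23)&(p[:,2]<.265); q=p[red]
    if len(q)>5:
        q=q[np.abs(q[:,2]-np.median(q[:,2]))<.003]; c2,rad=cv2.minEnclosingCircle((q[:,:2]*1000).astype(np.float32)); print('collar',len(q),np.round(c2,1),round(rad,1),np.median(q[:,2]).round(4))
if __name__=='__main__':
    f=grab('wrist'); key(f); print(arm.sense()['ee_pos'].round(4))
E
python3 k.py
```

```text
headtop 5097 [0.5498 0.0278 0.2968] [559.5  20.3] [102.   50.1] 17.1 z 0.2972
bar [0.5579 0.0338] -146.0 span 0.104 mid [0.5569 0.0331]
collar 2369 [561.5  37.2] 18.5 0.2513
[0.575  0.     0.2313]
```

arm_command(
  plan=[
    {"offset": [0, 0, -30], "dr": [0, 0, 0]},
    {"offset": [0, 0, -35], "dr": [0, 0, 7]},
    {"offset": [0, 0, -35], "dr": [0, 0, 7]},
    {"offset": [0, 0, -20], "dr": [0, 0, 7]},
    {"offset": [0, 0, 0], "dr": [0, 0, 7]},
  ],
)

```text
clock: 1.82
ee_pos: [0.5772, -0.0004, 0.3579]
orientation: [0.003, 0.859, 0.512, 0.004]
wrist_force: [0.4, -0.5, -0.4]
finger_gap: 0.0856
finger_force: 0.0
```

```bash
python3 k.py
```

```text
headtop 642 [0.5624 0.0357 0.2966] [573.5  42.9] [52.5 17.8] 32.7 z 0.2972
bar [0.562  0.0355] -148.3 span 0.092 mid [0.5594 0.0339]
collar 509 [560.6  34.8] 18.4 0.2518
[ 5.764e-01 -2.000e-04  3.551e-01]
```

arm_command(
  plan=[
    {"offset": [0, 0, 0], "dr": [0, 0, 7]},
    {"offset": [0, 0, 0], "dr": [0, 0, 7]},
    {"offset": [0, 0, 0], "dr": [0, 0, 7]},
    {"offset": [0, 0, 0], "dr": [0, 0, 7]},
    {"offset": [5, -38, 0], "dr": [0, 0, 2]},
  ],
)

```text
clock: 2.28
ee_pos: [0.5591, 0.0302, 0.3494]
orientation: [0.001, 0.962, 0.271, -0.001]
wrist_force: [0.9, 0.1, 0.1]
finger_gap: 0.0851
finger_force: 0.0
```

```bash
cat > to.py <<'E'
import sys
from h import *
# usage: to.py x y z yaw_of_tool_y_deg(optional): offset in current tool axes (mm) and turn
s=arm.sense(); T=w2t(s); p=np.array([float(a) for a in sys.argv[1:4]])
print('clk',round(s['clock'],2),'pos',s['ee_pos'].round(4),'F',s['wrist_force'].round(1),'gap',s['finger_gap'].round(4),'ff',round(float(s['finger_force']),1))
print('tool y yaw',np.degrees(np.arctan2(T[1,1],T[0,1])).round(2),'z',T[:3,2].round(3),'x',T[:3,0].round(3))
print('offset mm',((T[:3,:3].T@(p-T[:3,3]))*1000).round(1))
E
python3 k.py; python3 to.py .561 .035 .264
```

```text
headtop 654 [0.5621 0.0347 0.2967] [574.5  41.9] [52.  17.9] 30.2 z 0.2971
bar [0.5636 0.0358] -148.4 span 0.09 mid [0.5607 0.034 ]
collar 527 [561.6  35.1] 18.2 0.2515
[0.5553 0.0388 0.3501]Traceback (most recent call last):
  File "to.py", line 5, in <module>
    print('clk',round(s['clock'],2),'pos',s['ee_pos'].round(4),'F',s['wrist_force'].round(1),'gap',s['finger_gap'].round(4),'ff',round(float(s['finger_force']),1))
                                                                                                   ^^^^^^^^^^^^^^^^^^^^^
AttributeError: 'float' object has no attribute 'round'
```

```bash
sed -i "s/s\['finger_gap'\].round(4)/round(float(s['finger_gap']),4)/" to.py; python3 k.py; python3 to.py .561 .035 .264
```

```text
headtop 634 [0.5626 0.0357 0.2968] [575.   43.5] [50.4 17.4] 31.8 z 0.2972
bar [0.5647 0.0371] -148.4 span 0.091 mid [0.5611 0.035 ]
collar 525 [562.1  36.1] 18.4 0.2515
[0.5562 0.0373 0.3504]
clk 2.38 pos [0.5562 0.0373 0.3504] F [ 0.9  0.1 -0.4] gap 0.0854 ff 0.0
tool y yaw -57.76 z [-0.002  0.002 -1.   ] x [ 0.846  0.534 -0.001]
offset mm [ 2.9  4.8 86.4]
```

arm_command(
  plan=[
    {"offset": [3.5, 5, 26], "dr": [0, 0, 0]},
    {"offset": [0, 0, 30], "dr": [0, 0, 0]},
    {"offset": [0, 0, 22], "dr": [0, 0, 0]},
    {"offset": [0, 0, 8], "dr": [0, 0, 0]},
    {"offset": [0, 0, 0], "dr": [0, 0, 0]},
  ],
)

```text
clock: 2.8
ee_pos: [0.5619, 0.032, 0.2623]
orientation: [-0.001, 0.961, 0.277, -0.003]
wrist_force: [0.3, -0.6, 0.1]
finger_gap: 0.0855
finger_force: 0.0
```

arm_command(
  hand=0,
  plan=[
    {"offset": [0, 0, 0]},
    {"offset": [0, 0, 0]},
    {"offset": [0, 0, 0]},
    {"offset": [0, 0, 0]},
    {"offset": [0, 0, 0]},
  ],
)

```text
invalid input
```

```bash
python3 to.py .561 .035 .264
```

```text
clk 2.8 pos [0.5619 0.032  0.2623] F [ 0.3 -0.6  0.1] gap 0.0855 ff 0.0
tool y yaw -57.89 z [-0.006  0.001 -1.   ] x [ 0.847  0.532 -0.004]
offset mm [ 0.8 -3.  -1.7]
```

arm_command(
  hand=0,
  plan=[
    {"offset": [0, 0, 0], "dr": [0, 0, 0]},
    {"offset": [0, 0, 0], "dr": [0, 0, 0]},
    {"offset": [0, 0, 0], "dr": [0, 0, 0]},
    {"offset": [0, 0, 0], "dr": [0, 0, 0]},
    {"offset": [0, 0, 0], "dr": [0, 0, 0]},
  ],
)

```text
clock: 3.22
ee_pos: [0.564, 0.0319, 0.2664]
orientation: [0.0, 0.961, 0.276, 0.001]
wrist_force: [-0.7, 2.2, -0.2]
finger_gap: 0.0255
finger_force: 0.0
```

```bash
python3 to.py .561 .035 .264
```

```text
clk 3.22 pos [0.564  0.0319 0.2664] F [-0.7  2.2 -0.2] gap 0.0255 ff 0.0
tool y yaw -57.99 z [ 0.002 -0.    -1.   ] x [0.848 0.53  0.001]
offset mm [-0.9 -4.2  2.4]
```

arm_command(
  plan=[
    {"offset": [0, 0, 0], "dr": [0, 0, 0]},
    {"offset": [0, 0, 0], "dr": [0, 0, 0]},
    {"offset": [0, 0, 0], "dr": [0, 0, 0]},
    {"offset": [0, 0, -6], "dr": [0, 0, 0]},
    {"offset": [0, 0, -10], "dr": [0, 0, 0]},
  ],
)

```text
clock: 3.63
ee_pos: [0.5625, 0.032, 0.28]
orientation: [-0.001, 0.961, 0.276, -0.002]
wrist_force: [0.4, 0.7, -2.4]
finger_gap: 0.0171
finger_force: 59.9
```

```bash
python3 to.py .3606 -.2672 .33
```

```text
clk 3.63 pos [0.5625 0.032  0.28  ] F [ 0.4  0.7 -2.4] gap 0.0171 ff 59.9
tool y yaw -58.0 z [-0.003  0.    -1.   ] x [ 0.848  0.53  -0.003]
offset mm [-329.9  146.6  -49.4]
```

```bash
cat > plan.py <<'E'
import sys
from h import *
# plan.py x y z yaw nrows : straight line with tool-y yaw change, tool kept vertical; from measured pose
x,y,z,yaw,n=map(float,sys.argv[1:6]); n=int(n); s=arm.sense(); T=w2t(s); p0=T[:3,3]; y0=np.degrees(np.arctan2(T[1,1],T[0,1]))
d=(yaw-y0+180)%360-180; print('from',p0.round(4),round(y0,2),'turn',round(-d,1),'clk',s['clock'],'q6',s['qpos'].round(2))
step=(np.array([x,y,z])-p0)/n*1000
for i in range(n):
    a=np.radians(y0+d*i/n); ty=np.array([np.cos(a),np.sin(a),0]); tz=np.array([0,0,-1.]); tx=np.cross(ty,tz)
    print([round(float(step@v),1) for v in(tx,ty,tz)],'dr',round(-d/n,2))
E
python3 plan.py .301 -.276 .33 8.8 15
```

```text
from [0.5625 0.032  0.28  ] -58.0 turn -66.8 clk 3.6333 q6 [-0.15  0.12  1.58 -0.    1.45  0.86]
[-25.7, 8.2, -3.3] dr -4.45
[-26.2, 6.2, -3.3] dr -4.45
[-26.6, 4.1, -3.3] dr -4.45
[-26.9, 2.0, -3.3] dr -4.45
[-26.9, -0.1, -3.3] dr -4.45
[-26.8, -2.2, -3.3] dr -4.45
[-26.6, -4.2, -3.3] dr -4.45
[-26.2, -6.3, -3.3] dr -4.45
[-25.6, -8.3, -3.3] dr -4.45
[-24.9, -10.3, -3.3] dr -4.45
[-24.0, -12.2, -3.3] dr -4.45
[-23.0, -14.0, -3.3] dr -4.45
[-21.9, -15.7, -3.3] dr -4.45
[-20.6, -17.4, -3.3] dr -4.45
[-19.2, -18.9, -3.3] dr -4.45
```

arm_command(
  plan=[
    {"offset": [0, 0, -15], "dr": [0, 0, 0]},
    {"offset": [0, 0, -20], "dr": [0, 0, 0]},
    {"offset": [0, 0, -15], "dr": [0, 0, 0]},
    {"offset": [0, 0, 0], "dr": [0, 0, 0]},
    {"offset": [0, 0, 0], "dr": [0, 0, 0]},
  ],
)

```text
clock: 4.05
ee_pos: [0.564, 0.0317, 0.3321]
orientation: [0.001, 0.961, 0.276, 0.001]
wrist_force: [-0.3, -0.1, -2.5]
finger_gap: 0.0171
finger_force: 60.0
```

```bash
python3 plan.py .301 -.276 .33 8.8 15
```

```text
from [0.564  0.0317 0.3321] -58.0 turn -66.8 clk 4.05 q6 [-0.15  0.09  1.51 -0.    1.54  0.86]
[-25.7, 8.1, 0.1] dr -4.45
[-26.3, 6.1, 0.1] dr -4.45
[-26.7, 4.0, 0.1] dr -4.45
[-26.9, 1.9, 0.1] dr -4.45
[-27.0, -0.2, 0.1] dr -4.45
[-26.9, -2.2, 0.1] dr -4.45
[-26.6, -4.3, 0.1] dr -4.45
[-26.2, -6.4, 0.1] dr -4.45
[-25.6, -8.4, 0.1] dr -4.45
[-24.9, -10.4, 0.1] dr -4.45
[-24.0, -12.3, 0.1] dr -4.45
[-23.0, -14.1, 0.1] dr -4.45
[-21.8, -15.8, 0.1] dr -4.45
[-20.5, -17.5, 0.1] dr -4.45
[-19.1, -19.0, 0.1] dr -4.45
```

arm_command(
  plan=[
    {"offset": [-26, 8, 0], "dr": [0, 0, -4.5]},
    {"offset": [-26, 6, 0], "dr": [0, 0, -4.5]},
    {"offset": [-27, 4, 0], "dr": [0, 0, -4.5]},
    {"offset": [-27, 2, 0], "dr": [0, 0, -4.5]},
    {"offset": [-27, 0, 0], "dr": [0, 0, -4.5]},
  ],
)

```text
clock: 4.47
ee_pos: [0.4741, -0.0715, 0.3295]
orientation: [-0.001, 0.888, 0.46, -0.001]
wrist_force: [0.8, -0.9, -1.7]
finger_gap: 0.0172
finger_force: 59.8
```

arm_command(
  plan=[
    {"offset": [-27, -2, 0], "dr": [0, 0, -4.5]},
    {"offset": [-27, -4, 0], "dr": [0, 0, -4.5]},
    {"offset": [-26, -6, 0], "dr": [0, 0, -4.5]},
    {"offset": [-26, -8, 0], "dr": [0, 0, -4.5]},
    {"offset": [-25, -10, 0], "dr": [0, 0, -4.5]},
  ],
)

```text
clock: 4.88
ee_pos: [0.3884, -0.1758, 0.3297]
orientation: [-0.001, 0.781, 0.624, -0.0]
wrist_force: [0.3, -1.1, -1.6]
finger_gap: 0.017
finger_force: 59.8
```

arm_command(
  plan=[
    {"offset": [-24, -12, 0], "dr": [0, 0, -4.5]},
    {"offset": [-23, -14, 0], "dr": [0, 0, -4.5]},
    {"offset": [-22, -16, 0], "dr": [0, 0, -4.5]},
    {"offset": [-20, -17, 0], "dr": [0, 0, -4.5]},
    {"offset": [-19, -19, 0], "dr": [0, 0, -4.5]},
  ],
)

```text
clock: 5.3
ee_pos: [0.3026, -0.2786, 0.3298]
orientation: [-0.001, 0.645, 0.764, 0.0]
wrist_force: [1.0, -0.9, -2.1]
finger_gap: 0.0172
finger_force: 59.8
```

```bash
cat > c.py <<'E'
from h import *
f=grab('wrist'); f=grab('wrist'); cv2.imwrite('pics/w1.png',f['pixels'])
g=grab('side'); cv2.imwrite('pics/d2.png',cv2.resize(g['pixels'][130:380,110:400],None,fx=2,fy=2))
cv2.imwrite('pics/wd.png',np.hstack([cv2.resize(f['pixels'],(440,330)),cv2.resize(g['pixels'][200:384,180:380],(359,330))]))
for ff in(f,g):
    p=pts(ff,ff['range_z']>0); c=ff['pixels'][ff['range_z']>0].astype(int)
    hs=cv2.cvtColor(c[None].astype(np.uint8),cv2.COLOR_BGR2HSV)[0].astype(int)
    s=(np.abs(p[:,2]-.115)<.005)&(np.hypot(p[:,0]-.37,p[:,1]+.266)<.12)&(hs[:,0]<25); q=p[s]
    r=cv2.minAreaRect((q[:,:2]*1000).astype(np.float32)); print('rack',len(q),np.round(r[0],1),np.round(r[1],1),round(r[2],1),np.median(q[:,2]).round(4))
    a=np.radians(8.8); ex=np.array([np.cos(a),np.sin(a)]); ey=np.array([-ex[1],ex[0]])
    L=(q[:,:2]-[.3606,-.2672]); lx,ly=L@ex,L@ey
    for lo in np.arange(-.022,.016,.005):
        k=(lx>lo)&(lx<lo+.005); n=ly[k&(ly<0)&(ly>-.03)]; o=ly[k&(ly>0)&(ly<.03)]
        if len(n) and len(o): print(round(lo*1000),'slot edges mm',(n.max()*1000).round(1),(o.min()*1000).round(1))
    k=(np.abs(ly)<.006)&(lx>0); print('slot end lx',(lx[k].min()*1000).round(1) if k.any() else None)
    k=(np.abs(ly)<.03)&(np.abs(ly)>.016); print('front lx',np.percentile(lx[k],1)*1000, 'back',np.percentile(lx[k],99)*1000)
    red=(c[:,2]>110)&(c[:,1]<70)&(c[:,0]<70)&(np.hypot(p[:,0]-.3,p[:,1]+.276)<.06)&(p[:,2]>.25); q=p[red]
    if len(q): print('collar',len(q),q.min(0).round(4),q.max(0).round(4))
E
python3 c.py; python3 to.py .3606 -.2672 .33
```

```text
rack 5168 [ 367.5 -267.4] [ 63.1 170.3] 9.0 0.1154
-22 slot edges mm -12.6 11.3
-17 slot edges mm -12.6 10.4
-12 slot edges mm -12.6 10.3
-7 slot edges mm -12.3 10.6
-2 slot edges mm -13.6 10.8
3 slot edges mm -13.8 10.8
8 slot edges mm -13.7 10.8
13 slot edges mm -0.5 1.7
slot end lx 17.5
front lx -24.32706224254389 back 36.89905091431685
collar 794 [ 0.2811 -0.2838  0.3107] [ 0.3162 -0.2631  0.3349]
rack 1656 [ 366.4 -266.8] [ 63.1 172.3] 9.1 0.1149
-22 slot edges mm -14.2 10.2
-17 slot edges mm -12.5 10.8
-12 slot edges mm -12.3 10.9
-7 slot edges mm -12.3 10.6
-2 slot edges mm -13.2 11.6
3 slot edges mm -12.4 10.8
8 slot edges mm -13.9 10.4
13 slot edges mm -3.9 1.1
slot end lx 16.7
front lx -25.134136892986284 back 36.532909423396
collar 146 [ 0.2617 -0.321   0.3079] [ 0.3109 -0.2678  0.5236]
clk 5.45 pos [ 0.3027 -0.279   0.3298] F [-0.   0.5 -1.3] gap 0.0173 ff 60.0
tool y yaw 9.26 z [-0.001  0.002 -1.   ] x [-0.161  0.987  0.002]
offset mm [ 2.3 59.1 -0.2]
```

View pics/wd.png

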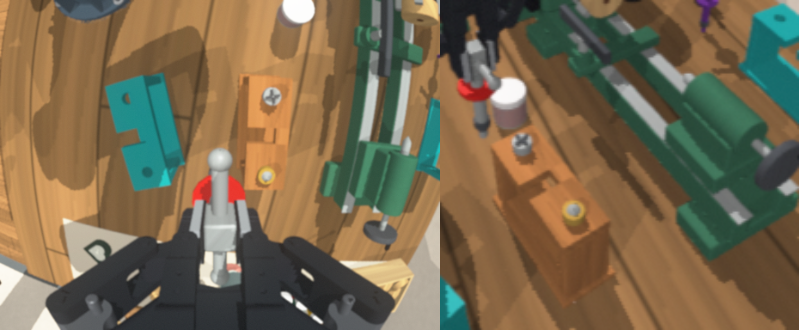

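The left panel shows the key held, with the slot behind it at about (262,135), and the right panel shows the collar and shank hanging at (478,90). Now I check the key's centre and tilt relative to the tool.

```bash
cat > d.py <<'E'
from h import *
from scipy.optimize import least_squares
print(arm.sense()['ee_pos'])
tz=arm.sense()['ee_pos'][2]; X,Y=arm.sense()['ee_pos'][:2]; ct=tz-.0125
for n in('wrist','side','scene'):
    f=grab(n); m=f['range_z']>0; p=pts(f,m); c=f['pixels'][m].astype(int)
    near=np.hypot(p[:,0]-X,p[:,1]-Y)<.035
    red=near&(c[:,2]>90)&(c[:,1]<.5*c[:,2])&(c[:,0]<.5*c[:,2])&(np.abs(p[:,2]-ct)<.012); q=p[red]
    if len(q)>20:
        top=q[np.abs(q[:,2]-np.percentile(q[:,2],80))<.0025]
        print(n,'collar z',np.percentile(q[:,2],[5,20,50,80,95]).round(4),'x',np.percentile(top[:,0],[1,99]).round(4),'y',np.percentile(top[:,1],[1,99]).round(4))
    grey=near&((c.max(1)-c.min(1))<45)
    for lo in np.arange(tz-.082,tz-.022,.015):
        k=grey&(p[:,2]>lo)&(p[:,2]<lo+.015); 
        if k.sum()>6:
            o=least_squares(lambda t:np.linalg.norm(p[k][:,:2]-t,axis=1)-(.0065 if lo>tz-.06 else .008),p[k][:,:2].mean(0)+(p[k][:,:2].mean(0)-f['wfc'][:2,3])*.005,loss='soft_l1',f_scale=.001).x
            print(n,'shank z',round(lo+.0075,3),k.sum(),o.round(4))
E
python3 d.py
```

```text
[ 0.30266049 -0.27897273  0.32983089]
wrist collar z [0.3133 0.3143 0.3151 0.3155 0.3161] x [0.2837 0.3182] y [-0.2818 -0.261 ]
wrist shank z 0.27 17 [ 0.3012 -0.2761]
side collar z [0.3118 0.3134 0.3146 0.3154 0.3159] x [0.2834 0.3108] y [-0.2962 -0.2661]
side shank z 0.255 26 [ 0.3013 -0.2761]
side shank z 0.27 57 [ 0.301  -0.2762]
side shank z 0.285 45 [ 0.3012 -0.2772]
side shank z 0.3 9 [ 0.3006 -0.2774]
scene collar z [0.3108 0.3122 0.3137 0.3154 0.3166] x [0.291  0.3235] y [-0.2927 -0.2572]
scene shank z 0.255 12 [ 0.3028 -0.2763]
scene shank z 0.27 30 [ 0.3016 -0.2756]
scene shank z 0.285 21 [ 0.3039 -0.2754]
```

arm_command(
  plan=[
    {"offset": [-0.4, 20, 0], "dr": [0, 0, 0]},
    {"offset": [-0.6, 25, 10], "dr": [0, 0, 0]},
    {"offset": [-0.4, 13.4, 30], "dr": [0, 0, 0]},
    {"offset": [0, 0, 35], "dr": [0, 0, 0]},
    {"offset": [0, 0, 15], "dr": [0, 0, 0]},
  ],
)

```text
clock: 6.02
ee_pos: [0.3619, -0.2668, 0.2368]
orientation: [-0.003, 0.645, 0.764, 0.001]
wrist_force: [-0.0, 0.8, -3.3]
finger_gap: 0.0169
finger_force: 59.7
```

```bash
python3 d.py;python3 d.py|grep -v scene; python3 to.py .3591 -.2684 .1355
```

```text
[ 0.3618805  -0.26684648  0.23683013]
wrist collar z [0.2202 0.2214 0.222  0.2226 0.2231] x [0.3428 0.3772] y [-0.2699 -0.249 ]
wrist shank z 0.177 15 [ 0.3446 -0.263 ]
side collar z [0.2155 0.2185 0.2197 0.2203 0.2208] x [0.3408 0.3692] y [-0.2841 -0.2546]
side shank z 0.162 21 [ 0.3575 -0.265 ]
side shank z 0.177 47 [ 0.3582 -0.2634]
side shank z 0.192 31 [ 0.3583 -0.2646]
scene collar z [0.2171 0.2195 0.2213 0.2231 0.2252] x [0.3523 0.3797] y [-0.2826 -0.2477]
scene shank z 0.162 10 [ 0.3591 -0.2644]
scene shank z 0.177 24 [ 0.3593 -0.264 ]
scene shank z 0.192 15 [ 0.3609 -0.2636]
[ 0.36190635 -0.26841123  0.24010563]
wrist collar z [0.2233 0.2245 0.2252 0.2259 0.2263] x [0.3429 0.3774] y [-0.2709 -0.2504]
wrist shank z 0.181 16 [ 0.3605 -0.2656]
wrist shank z 0.226 8 [ 0.352  -0.2597]
side collar z [0.2228 0.2253 0.2263 0.2273 0.2281] x [0.3428 0.3715] y [-0.2872 -0.2596]
side shank z 0.166 15 [ 0.3575 -0.2666]
side shank z 0.181 45 [ 0.3602 -0.268 ]
side shank z 0.196 33 [ 0.3601 -0.2687]
side shank z 0.211 7 [ 0.3602 -0.2683]
side shank z 0.226 13 [ 0.3608 -0.2678]
clk 6.32 pos [ 0.3628 -0.2707  0.2432] F [ 0.2  0.1 -2.4] gap 0.0172 ff 59.8
tool y yaw 9.53 z [ 0.002 -0.003 -1.   ] x [-0.166  0.986 -0.003]
offset mm [  3.2  -3.4 107.7]
```

arm_command(
  plan=[
    {"offset": [0, 0, 10], "dr": [0, 0, 0]},
    {"offset": [0, 0, 15], "dr": [0, 0, 0]},
    {"offset": [0, 0, 18], "dr": [0, 0, 0]},
    {"offset": [0, 0, 15], "dr": [0, 0, 0]},
    {"offset": [0, 0, 8], "dr": [0, 0, 0]},
  ],
)

```text
clock: 6.73
ee_pos: [0.3614, -0.2698, 0.174]
orientation: [-0.0, 0.646, 0.763, 0.0]
wrist_force: [-0.9, 0.2, -2.1]
finger_gap: 0.0172
finger_force: 59.9
```

arm_command(
  plan=[
    {"offset": [0, 0, 6], "dr": [0, 0, 0]},
    {"offset": [0, 0, 10], "dr": [0, 0, 0]},
    {"offset": [0, 0, 8], "dr": [0, 0, 0]},
    {"offset": [0, 0, 4], "dr": [0, 0, 0]},
    {"offset": [0, 0, 2], "dr": [0, 0, 0]},
  ],
)

```text
clock: 7.15
ee_pos: [0.3617, -0.2699, 0.1447]
orientation: [-0.0, 0.646, 0.763, 0.0]
wrist_force: [0.1, 0.2, -2.1]
finger_gap: 0.0173
finger_force: 59.9
```

```bash
python3 d.py|grep -v shank;python3 to.py .3591 -.2684 .1355
```

```text
[ 0.36170363 -0.26993795  0.14469034]
wrist collar z [0.1278 0.1291 0.1298 0.1304 0.1309] x [0.3428 0.3773] y [-0.2728 -0.2518]
side collar z [0.1259 0.128  0.1294 0.1303 0.1309] x [0.3419 0.3685] y [-0.2874 -0.2613]
scene collar z [0.125  0.1269 0.129  0.1316 0.1332] x [0.3576 0.3824] y [-0.2838 -0.2497]
clk 7.3 pos [ 0.362  -0.2703  0.1455] F [ 0.6 -0.3 -2.4] gap 0.017 ff 59.9
tool y yaw 9.5 z [ 0. -0. -1.] x [-0.165  0.986 -0.   ]
offset mm [ 2.3 -2.6 10. ]
```

arm_command(
  plan=[
    {"offset": [0, 0, 4], "dr": [0, 0, 0]},
    {"offset": [0, 0, 3], "dr": [0, 0, 0]},
    {"offset": [0, 0, 1.5], "dr": [0, 0, 0]},
    {"offset": [0, 0, 0.5], "dr": [0, 0, 0]},
    {"offset": [0, 0, 0], "dr": [0, 0, 0]},
  ],
)

```text
clock: 7.72
ee_pos: [0.3619, -0.2701, 0.1365]
orientation: [-0.0, 0.646, 0.763, -0.0]
wrist_force: [-1.0, 0.9, 0.0]
finger_gap: 0.017
finger_force: 60.1
```

```bash
python3 d.py|grep -v shank;python3 to.py .3591 -.2684 .1355
```

```text
[ 0.36185883 -0.27012016  0.13645748]
wrist collar z [0.1194 0.1209 0.1216 0.1221 0.1227] x [0.3429 0.3774] y [-0.2728 -0.2522]
side collar z [0.1165 0.1196 0.1208 0.1219 0.1229] x [0.3421 0.3686] y [-0.2881 -0.2637]
scene collar z [0.1149 0.117  0.1198 0.1215 0.1233] x [0.3555 0.3799] y [-0.2841 -0.2499]
clk 7.87 pos [ 0.3618 -0.2701  0.1364] F [-0.5  1.   0.7] gap 0.0169 ff 60.1
tool y yaw 9.5 z [-0. -0. -1.] x [-0.165  0.986 -0.   ]
offset mm [ 2.1 -2.4  0.9]
```

arm_command(
  hand=60,
  plan=[
    {"offset": [0, 0, 0], "dr": [0, 0, 0]},
    {"offset": [0, 0, 0], "dr": [0, 0, 0]},
    {"offset": [0, 0, 0], "dr": [0, 0, 0]},
    {"offset": [0, 0, 0], "dr": [0, 0, 0]},
    {"offset": [0, 0, 0], "dr": [0, 0, 0]},
  ],
)

```text
clock: 8.28
ee_pos: [0.3619, -0.2702, 0.1363]
orientation: [0.0, 0.646, 0.763, -0.0]
wrist_force: [-0.7, 0.8, -0.2]
finger_gap: 0.0512
finger_force: 0.0
```

arm_command(
  plan=[
    {"offset": [0, 0, -5], "dr": [0, 0, 0]},
    {"offset": [0, 0, -20], "dr": [0, 0, 0]},
    {"offset": [0, 0, -35], "dr": [0, 0, 0]},
    {"offset": [0, 0, -40], "dr": [0, 0, 0]},
    {"offset": [0, 0, -40], "dr": [0, 0, 0]},
  ],
)

```text
clock: 8.7
ee_pos: [0.3614, -0.2695, 0.2778]
orientation: [-0.001, 0.646, 0.763, 0.0]
wrist_force: [1.4, -1.6, 0.4]
finger_gap: 0.0515
finger_force: 0.0
```

```bash
cat > e.py <<'E'
from h import *
f=grab('wrist'); g=grab('side'); s=grab('scene')
cv2.imwrite('pics/e1.png',np.hstack([cv2.resize(g['pixels'][200:384,180:350],(330,357)),cv2.resize(s['pixels'][130:220,335:415],(320,357))]))
print(arm.sense()['ee_pos'])
E
python3 e.py
```

```text
[ 0.36330732 -0.27183578  0.28054274]
```

View pics/e1.png

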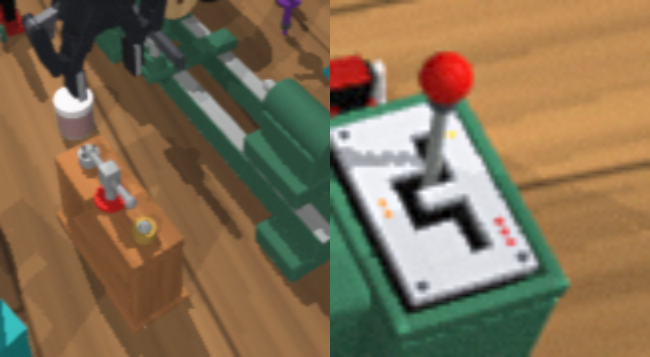

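The key hangs by its collar in the slot and the two centres are undisturbed. The lever's rod seems to stand partway along the slow lane. I go above the gate to look.

```bash
python3 plan.py .47 .235 .38 -83.9 15
```

```text
from [ 0.3633 -0.2718  0.2805] 9.51 turn 93.4 clk 8.85 q6 [-0.91 -0.15  1.84  0.    1.44 -1.07]
[32.2, 12.6, -6.6] dr 6.23
[33.3, 9.0, -6.6] dr 6.23
[34.1, 5.4, -6.6] dr 6.23
[34.5, 1.6, -6.6] dr 6.23
[34.5, -2.1, -6.6] dr 6.23
[34.0, -5.8, -6.6] dr 6.23
[33.2, -9.5, -6.6] dr 6.23
[32.0, -13.0, -6.6] dr 6.23
[30.4, -16.4, -6.6] dr 6.23
[28.4, -19.6, -6.6] dr 6.23
[26.1, -22.6, -6.6] dr 6.23
[23.5, -25.3, -6.6] dr 6.23
[20.6, -27.7, -6.6] dr 6.23
[17.5, -29.8, -6.6] dr 6.23
[14.2, -31.5, -6.6] dr 6.23
```

```bash
python3 plan.py .59 .22 .38 96.1 15
```

```text
from [ 0.3633 -0.2718  0.2805] 9.51 turn -86.6 clk 8.85 q6 [-0.91 -0.15  1.84  0.    1.44 -1.07]
[29.8, 20.3, -6.6] dr -5.77
[27.6, 23.2, -6.6] dr -5.77
[25.2, 25.9, -6.6] dr -5.77
[22.4, 28.3, -6.6] dr -5.77
[19.5, 30.4, -6.6] dr -5.77
[16.3, 32.2, -6.6] dr -5.77
[13.0, 33.7, -6.6] dr -5.77
[9.5, 34.8, -6.6] dr -5.77
[6.0, 35.6, -6.6] dr -5.77
[2.4, 36.0, -6.6] dr -5.77
[-1.2, 36.1, -6.6] dr -5.77
[-4.9, 35.8, -6.6] dr -5.77
[-8.4, 35.1, -6.6] dr -5.77
[-11.9, 34.1, -6.6] dr -5.77
[-15.3, 32.7, -6.6] dr -5.77
```

arm_command(
  plan=[
    {"offset": [30, 20, -12], "dr": [0, 0, -5.8]},
    {"offset": [27.5, 23, -12], "dr": [0, 0, -5.8]},
    {"offset": [25, 26, -12], "dr": [0, 0, -5.8]},
    {"offset": [22.5, 28.5, -12], "dr": [0, 0, -5.8]},
    {"offset": [19.5, 30.5, -12], "dr": [0, 0, -5.8]},
  ],
)

```text
clock: 9.27
ee_pos: [0.437, -0.1043, 0.3357]
orientation: [-0.001, 0.432, 0.902, 0.0]
wrist_force: [1.8, -0.6, -0.0]
finger_gap: 0.0515
finger_force: 0.0
```

arm_command(
  plan=[
    {"offset": [16, 32, -10], "dr": [0, 0, -5.8]},
    {"offset": [13, 33.5, -10], "dr": [0, 0, -5.8]},
    {"offset": [9.5, 35, -10], "dr": [0, 0, -5.8]},
    {"offset": [6, 35.5, -10], "dr": [0, 0, -5.8]},
    {"offset": [2.5, 36, 0], "dr": [0, 0, -5.8]},
  ],
)

```text
clock: 9.68
ee_pos: [0.5129, 0.0595, 0.3773]
orientation: [0.001, 0.193, 0.981, 0.0]
wrist_force: [-0.0, -0.6, 0.8]
finger_gap: 0.0514
finger_force: 0.0
```

arm_command(
  plan=[
    {"offset": [-1, 36, 0], "dr": [0, 0, -5.8]},
    {"offset": [-5, 36, 0], "dr": [0, 0, -5.8]},
    {"offset": [-8.5, 35, 0], "dr": [0, 0, -5.8]},
    {"offset": [-12, 34, 0], "dr": [0, 0, -5.8]},
    {"offset": [-15, 32.5, 0], "dr": [0, 0, -5.8]},
  ],
)

```text
clock: 10.1
ee_pos: [0.5865, 0.2236, 0.3745]
orientation: [-0.001, -0.059, 0.998, -0.0]
wrist_force: [-0.2, -0.6, -0.1]
finger_gap: 0.0512
finger_force: 0.0
```

```bash
cat > g.py <<'E'
import sys
from h import *
from scipy.optimize import least_squares
grab('wrist'); grab('wrist')
for n in('wrist','scene','side'):
    f=grab(n); m=f['range_z']>0; p=pts(f,m); c=f['pixels'][m].astype(int)
    if n=='wrist' and len(sys.argv)>1: cv2.imwrite(sys.argv[1],f['pixels'])
    near=np.hypot(p[:,0]-.54,p[:,1]-.225)<.12
    red=near&(c[:,2]>100)&(c[:,1]<.5*c[:,2])&(c[:,0]<.5*c[:,2])&(p[:,2]>.245); q=p[red]
    if len(q)>20:
        o=least_squares(lambda t:np.linalg.norm(q-t,axis=1)-.016,q.mean(0)+[0,0,-.006],loss='soft_l1',f_scale=.001).x; print(n,'ball',len(q),o.round(4))
    hs=cv2.cvtColor(c[None].astype(np.uint8),cv2.COLOR_BGR2HSV)[0].astype(int)
    s=near&(np.abs(p[:,2]-.201)<.004)&(hs[:,1]<60)&(c.min(1)>110); q=p[s]
    if len(q)>50:
        r=cv2.minAreaRect((q[:,:2]*1000).astype(np.float32)); print(n,'gate',len(q),np.round(r[0],1),np.round(r[1],1),round(r[2],1),np.median(q[:,2]).round(4))
    s=near&(p[:,2]>.206)&(p[:,2]<.245)&(hs[:,1]<70); q=p[s]; 
    for z in(.21,.225,.24):
        k=np.abs(q[:,2]-z)<.006
        if k.sum()>4: print(n,'rod',z,k.sum(),np.median(q[k],0).round(4))
print(arm.sense()['ee_pos'],arm.sense()['clock'])
E
python3 g.py pics/g1.png
```

```text
wrist ball 1031 [0.5036 0.2288 0.2685]
wrist gate 6163 [543.  219.9] [130.   80.7] 6.0 0.2014
scene ball 123 [0.5173 0.2159 0.2841]
scene gate 1128 [545.4 221.2] [133.5  82.9] 6.1 0.2007
scene rod 0.21 14 [0.5207 0.2296 0.2118]
scene rod 0.225 14 [0.5175 0.2291 0.2239]
scene rod 0.24 11 [0.5159 0.23   0.2379]
side ball 78 [0.5031 0.2297 0.2683]
side gate 463 [541.2 220. ] [132.1  87.9] 5.9 0.2008
side rod 0.21 10 [0.5135 0.2271 0.2108]
side rod 0.225 12 [0.5111 0.2264 0.2263]
side rod 0.24 9 [0.5071 0.2256 0.2403]
[0.58598671 0.22164809 0.37474781] 10.35
```

View pics/g1.png

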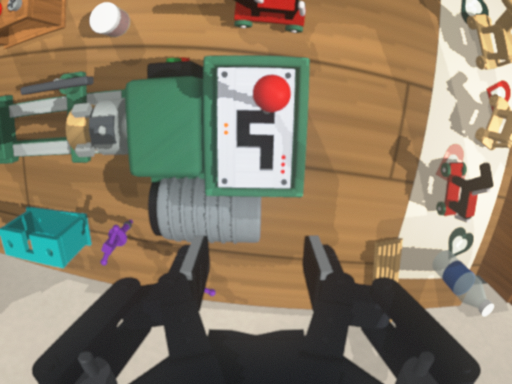

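The wrist view shows the ball at (271,93) in the slow lane, short of its end. The gate is upright in the picture with three red dots at (283,163), and the geometry agrees with the text.

```bash
python3 to.py .5035 .229 .32
```

```text
clk 10.35 pos [0.586  0.2216 0.3747] F [-0.3  0.   0.1] gap 0.0513 ff 0.0
tool y yaw 96.48 z [-0.003 -0.001 -1.   ] x [-0.994 -0.113  0.003]
offset mm [81.  16.6 55. ]
```

arm_command(
  hand=75,
  plan=[
    {"offset": [20, 4, 5], "dr": [0, 0, 0.4]},
    {"offset": [25, 5, 10], "dr": [0, 0, 0]},
    {"offset": [25, 5, 15], "dr": [0, 0, 0]},
    {"offset": [11, 2.6, 15], "dr": [0, 0, 0]},
    {"offset": [0, 0, 10], "dr": [0, 0, 0]},
  ],
)

```text
clock: 10.77
ee_pos: [0.5016, 0.2287, 0.3205]
orientation: [-0.001, -0.053, 0.999, -0.0]
wrist_force: [-0.4, -0.4, 0.7]
finger_gap: 0.0639
finger_force: 0.0
```

```bash
python3 g.py|grep wrist; python3 to.py .5035 .229 .2495
```

```text
wrist ball 1499 [0.5036 0.2287 0.2686]
wrist gate 7082 [545.8 191.3] [131.2 138. ] 5.9 0.2014
clk 11.02 pos [0.5054 0.2289 0.3222] F [ 0.1 -0.2  0.5] gap 0.0642 ff 0.0
tool y yaw 96.02 z [ 0.002  0.    -1.   ] x [-0.994 -0.105 -0.002]
offset mm [ 2.   0.3 72.7]
```

arm_command(
  plan=[
    {"offset": [1, 0, 15], "dr": [0, 0, 0]},
    {"offset": [0, 0, 25], "dr": [0, 0, 0]},
    {"offset": [0, 0, 22], "dr": [0, 0, 0]},
    {"offset": [0, 0, 9], "dr": [0, 0, 0]},
    {"offset": [0, 0, 0], "dr": [0, 0, 0]},
  ],
)

```text
clock: 11.43
ee_pos: [0.5027, 0.2289, 0.2483]
orientation: [-0.002, -0.053, 0.999, -0.0]
wrist_force: [-0.7, 0.3, 0.5]
finger_gap: 0.0642
finger_force: 0.0
```

arm_command(
  hand=0,
  plan=[
    {"offset": [0, 0, 0], "dr": [0, 0, 0]},
    {"offset": [0, 0, 0], "dr": [0, 0, 0]},
    {"offset": [0, 0, 0], "dr": [0, 0, 0]},
    {"offset": [0, 0, 0], "dr": [0, 0, 0]},
    {"offset": [0, 0, 0], "dr": [0, 0, 0]},
  ],
)

```text
clock: 11.85
ee_pos: [0.5043, 0.2296, 0.2525]
orientation: [0.002, -0.053, 0.999, 0.0]
wrist_force: [-1.3, -0.9, 5.0]
finger_gap: 0.0289
finger_force: 58.8
```

```bash
python3 to.py .5035 .229 .2495
```

```text
clk 11.85 pos [0.5043 0.2296 0.2525] F [-1.3 -0.9  5. ] gap 0.0289 ff 58.8
tool y yaw 96.1 z [ 0.004  0.    -1.   ] x [-0.994 -0.106 -0.004]
offset mm [ 0.9 -0.5  3. ]
```

arm_command(
  plan=[
    {"offset": [0, 0, 0], "dr": [0, 0, 0]},
    {"offset": [0, 0, 0], "dr": [0, 0, 0]},
    {"offset": [0, 0, 0], "dr": [0, 0, 0]},
    {"offset": [0, 0, 0], "dr": [0, 0, 0]},
    {"offset": [0, 0, 0], "dr": [0, 0, 0]},
  ],
)

```text
clock: 12.27
ee_pos: [0.5043, 0.2296, 0.2525]
orientation: [0.002, -0.053, 0.999, 0.0]
wrist_force: [-0.3, -1.6, 6.3]
finger_gap: 0.0294
finger_force: 58.8
```

```bash
python3 to.py .5035 .229 .2495; python3 g.py pics/g2.png | grep -v gate
```

```text
clk 12.27 pos [0.5043 0.2296 0.2525] F [-0.3 -1.6  6.3] gap 0.0294 ff 58.8
tool y yaw 96.1 z [ 0.004  0.    -1.   ] x [-0.994 -0.106 -0.004]
offset mm [ 0.8 -0.5  3. ]
wrist ball 2962 [0.5037 0.2291 0.2686]
wrist rod 0.21 49 [0.5107 0.229  0.2112]
wrist rod 0.225 33 [0.5081 0.2293 0.2219]
scene ball 89 [0.5053 0.2293 0.2691]
scene rod 0.21 17 [0.5193 0.2274 0.2101]
scene rod 0.225 16 [0.5179 0.2293 0.2277]
scene rod 0.24 11 [0.5144 0.2296 0.2386]
side ball 29 [0.5052 0.2239 0.272 ]
side rod 0.21 8 [0.513  0.2289 0.2091]
side rod 0.225 11 [0.5106 0.2271 0.2255]
side rod 0.24 8 [0.5084 0.2252 0.2377]
[0.50424369 0.22955921 0.25246897] 12.5167
```

arm_command(
  hand=55,
  plan=[
    {"offset": [0, 0, 0], "dr": [0, 0, 0]},
    {"offset": [0, 0, 0], "dr": [0, 0, 0]},
    {"offset": [0, 0, 2], "dr": [0, 0, 0]},
    {"offset": [0, 0, 3], "dr": [0, 0, 0]},
    {"offset": [0, 0, 0], "dr": [0, 0, 0]},
  ],
)

```text
clock: 12.93
ee_pos: [0.5027, 0.2294, 0.2443]
orientation: [-0.001, -0.053, 0.999, -0.0]
wrist_force: [0.0, -1.1, -0.5]
finger_gap: 0.0472
finger_force: 0.0
```

arm_command(
  hand=0,
  plan=[
    {"offset": [0, 0, 0], "dr": [0, 0, 0]},
    {"offset": [0, 0, 0], "dr": [0, 0, 0]},
    {"offset": [0, 0, 0], "dr": [0, 0, 0]},
    {"offset": [0, 0, 0], "dr": [0, 0, 0]},
    {"offset": [0, 0, 0], "dr": [0, 0, 0]},
  ],
)

```text
clock: 13.35
ee_pos: [0.5031, 0.2293, 0.2452]
orientation: [-0.0, -0.053, 0.999, -0.0]
wrist_force: [-0.5, -0.6, -1.2]
finger_gap: 0.0295
finger_force: 59.1
```

```bash
python3 to.py .5035 .229 .2495
```

```text
clk 13.35 pos [0.5031 0.2293 0.2452] F [-0.5 -0.6 -1.2] gap 0.0295 ff 59.1
tool y yaw 96.1 z [-0. -0. -1.] x [-0.994 -0.106  0.   ]
offset mm [-0.3 -0.4 -4.3]
```

arm_command(
  plan=[
    {"offset": [5, 0, 1], "dr": [0, 0, 0]},
    {"offset": [7, 0, 1.5], "dr": [0, 0, 0]},
    {"offset": [5, 0, 1.5], "dr": [0, 0, 0]},
    {"offset": [2, 0, 0.7], "dr": [0, 0, 0]},
    {"offset": [0, 0, 0], "dr": [0, 0, 0]},
  ],
)

```text
clock: 13.77
ee_pos: [0.4839, 0.2273, 0.2404]
orientation: [0.0, -0.053, 0.999, -0.0]
wrist_force: [4.1, -1.2, -3.3]
finger_gap: 0.0295
finger_force: 59.5
```

```bash
python3 to.py .522 .231 .2475; python3 g.py | grep ball
```

```text
clk 13.77 pos [0.4839 0.2273 0.2404] F [ 4.1 -1.2 -3.3] gap 0.0295 ff 59.5
tool y yaw 96.11 z [ 0. -0. -1.] x [-0.994 -0.106 -0.   ]
offset mm [-38.3  -0.4  -7.1]
wrist ball 3193 [0.4849 0.227  0.2638]
scene ball 90 [0.4866 0.2285 0.2636]
side ball 22 [0.4864 0.2206 0.2672]
```

arm_command(
  plan=[
    {"offset": [-6, 0, -1.7], "dr": [0, 0, 0]},
    {"offset": [-10, 0, -2.4], "dr": [0, 0, 0]},
    {"offset": [-11, 0, -1.9], "dr": [0, 0, 0]},
    {"offset": [-8, 0, -1], "dr": [0, 0, 0]},
    {"offset": [-1, 0, 0], "dr": [0, 0, 0]},
  ],
)

```text
clock: 14.43
ee_pos: [0.5208, 0.2313, 0.2478]
orientation: [-0.001, -0.053, 0.999, 0.0]
wrist_force: [-3.5, -2.0, 3.6]
finger_gap: 0.0291
finger_force: 59.9
```

```bash
python3 g.py | grep ball; python3 to.py .522 .231 .2475
```

```text
wrist ball 3159 [0.5206 0.2308 0.2712]
scene ball 89 [0.522  0.232  0.2704]
side ball 26 [0.5214 0.227  0.2741]
clk 14.68 pos [0.5199 0.2312 0.2478] F [-0.7 -1.8  2. ] gap 0.0293 ff 59.8
tool y yaw 96.1 z [ 0. -0. -1.] x [-0.994 -0.106 -0.   ]
offset mm [-2.  -0.5  0.3]
```

arm_command(
  plan=[
    {"offset": [0, -5, 0], "dr": [0, 0, 0]},
    {"offset": [0, -8, 0], "dr": [0, 0, 0]},
    {"offset": [0, -8, 0], "dr": [0, 0, 0]},
    {"offset": [0, -5, 0], "dr": [0, 0, 0]},
    {"offset": [0, 0, 0], "dr": [0, 0, 0]},
  ],
)

```text
clock: 15.1
ee_pos: [0.5229, 0.2045, 0.2478]
orientation: [0.0, -0.053, 0.999, 0.0]
wrist_force: [-2.4, 3.7, 2.3]
finger_gap: 0.0293
finger_force: 60.0
```

```bash
python3 g.py | grep ball; python3 to.py .522 .231 .2475
```

```text
wrist ball 3144 [0.5232 0.2064 0.2712]
scene ball 103 [0.5246 0.2079 0.2712]
side ball 30 [0.5245 0.2016 0.2736]
clk 15.35 pos [0.5229 0.2056 0.2478] F [-1.6  3.3  2.7] gap 0.0298 ff 60.0
tool y yaw 96.1 z [ 0.  0. -1.] x [-0.994 -0.106 -0.   ]
offset mm [-1.9 25.3  0.3]
```

arm_command(
  plan=[
    {"offset": [-7, -1, -0.7], "dr": [0, 0, 0]},
    {"offset": [-11, 0, -0.4], "dr": [0, 0, 0]},
    {"offset": [-12, 0, 0.2], "dr": [0, 0, 0]},
    {"offset": [-9, 0, 0.6], "dr": [0, 0, 0]},
    {"offset": [-3, 0, 0.3], "dr": [0, 0, 0]},
  ],
)

```text
clock: 15.77
ee_pos: [0.5656, 0.2092, 0.2475]
orientation: [0.0, -0.054, 0.999, -0.0]
wrist_force: [-2.5, 4.4, 4.5]
finger_gap: 0.0293
finger_force: 60.5
```

```bash
python3 g.py | grep ball; python3 to.py .522 .231 .2475
```

```text
wrist ball 3203 [0.5632 0.2113 0.2714]
scene ball 88 [0.565  0.2128 0.2708]
side ball 36 [0.5631 0.2104 0.2715]
clk 16.02 pos [0.5646 0.2091 0.2476] F [-0.9  4.3  2.4] gap 0.0291 ff 60.5
tool y yaw 96.13 z [ 0.001  0.    -1.   ] x [-0.994 -0.107 -0.001]
offset mm [40.1 26.4  0.1]
```

arm_command(
  plan=[
    {"offset": [-1.5, 4, 0], "dr": [0, 0, 0]},
    {"offset": [0, 8, 0], "dr": [0, 0, 0]},
    {"offset": [0, 8, 0], "dr": [0, 0, 0]},
    {"offset": [0, 5, 0], "dr": [0, 0, 0]},
    {"offset": [0, 0, 0], "dr": [0, 0, 0]},
  ],
)

```text
clock: 16.43
ee_pos: [0.5634, 0.235, 0.2478]
orientation: [0.0, -0.053, 0.999, 0.0]
wrist_force: [-1.7, 2.1, 2.8]
finger_gap: 0.0296
finger_force: 60.3
```

```bash
python3 g.py | grep ball; python3 to.py .522 .231 .2475
```

```text
wrist ball 3340 [0.561  0.2348 0.2714]
scene ball 76 [0.5628 0.2359 0.2713]
side ball 33 [0.5626 0.2305 0.2734]
clk 16.68 pos [0.5637 0.2339 0.2477] F [-2.2  2.7  2.9] gap 0.0294 ff 60.3
tool y yaw 96.07 z [ 0.  0. -1.] x [-0.994 -0.106 -0.   ]
offset mm [41.7  1.5  0.2]
```

arm_command(
  plan=[
    {"offset": [-8, 0, 1.1], "dr": [0, 0, 0]},
    {"offset": [-11, 0, 2], "dr": [0, 0, 0]},
    {"offset": [-11, 0, 2.5], "dr": [0, 0, 0]},
    {"offset": [-8, 0, 2], "dr": [0, 0, 0]},
    {"offset": [-3, 0, 0.8], "dr": [0, 0, 0]},
  ],
)

```text
clock: 17.1
ee_pos: [0.6052, 0.2378, 0.2384]
orientation: [-0.0, -0.053, 0.999, -0.0]
wrist_force: [-2.8, 1.9, 2.2]
finger_gap: 0.0293
finger_force: 61.5
```

```bash
python3 g.py | grep ball; python3 to.py .522 .231 .2475
```

```text
wrist ball 3455 [0.6    0.2385 0.2633]
scene ball 62 [0.6015 0.2388 0.2645]
side ball 41 [0.601  0.2358 0.2648]
clk 17.35 pos [0.6042 0.2381 0.2388] F [-0.3  1.4 -0.9] gap 0.0296 ff 61.4
tool y yaw 96.11 z [-0. -0. -1.] x [-0.994 -0.107  0.   ]
offset mm [82.5  1.7 -8.7]
```

arm_command(
  plan=[
    {"offset": [-2, 0, 0.6], "dr": [0, 0, 0]},
    {"offset": [-2, 0, 0.6], "dr": [0, 0, 0]},
    {"offset": [-2, 0, 0.5], "dr": [0, 0, 0]},
    {"offset": [0, 0, 0], "dr": [0, 0, 0]},
    {"offset": [0, 0, 0], "dr": [0, 0, 0]},
  ],
)

```text
clock: 17.77
ee_pos: [0.6082, 0.2388, 0.2373]
orientation: [-0.003, -0.053, 0.999, -0.0]
wrist_force: [-10.3, -0.9, 4.2]
finger_gap: 0.029
finger_force: 61.9
```

```bash
python3 g.py | grep ball; python3 to.py .522 .231 .2475
```

```text
wrist ball 3508 [0.6028 0.2389 0.2624]
scene ball 54 [0.6041 0.2388 0.2647]
side ball 43 [0.6035 0.2385 0.2621]
clk 18.02 pos [0.6082 0.2388 0.2373] F [-11.1  -0.2   4.3] gap 0.0292 ff 61.9
tool y yaw 96.13 z [-0.005 -0.001 -1.   ] x [-0.994 -0.107  0.005]
offset mm [86.6  1.5 -9.7]
```

arm_command(
  hand=65,
  plan=[
    {"offset": [0, 0, 0], "dr": [0, 0, 0]},
    {"offset": [0, 0, 0], "dr": [0, 0, 0]},
    {"offset": [0, 0, 0], "dr": [0, 0, 0]},
    {"offset": [0, 0, 0], "dr": [0, 0, 0]},
    {"offset": [0, 0, 0], "dr": [0, 0, 0]},
  ],
)

```text
clock: 18.43
ee_pos: [0.6107, 0.2387, 0.2376]
orientation: [0.0, -0.053, 0.999, -0.0]
wrist_force: [-0.4, -0.5, -0.3]
finger_gap: 0.0555
finger_force: 0.0
```

arm_command(
  plan=[
    {"offset": [0, 0, -5], "dr": [0, 0, 0]},
    {"offset": [0, 0, -20], "dr": [0, 0, 0]},
    {"offset": [0, 0, -35], "dr": [0, 0, 0]},
    {"offset": [0, 0, -35], "dr": [0, 0, 0]},
    {"offset": [0, 0, -20], "dr": [0, 0, 0]},
  ],
)

```text
clock: 18.85
ee_pos: [0.6113, 0.239, 0.3576]
orientation: [0.003, -0.053, 0.999, 0.0]
wrist_force: [0.1, 0.2, 1.3]
finger_gap: 0.0556
finger_force: 0.0
```

```bash
python3 g.py pics/g3.png| grep ball; python3 - <<'E'
from h import *
s=grab('scene'); g=grab('side'); w=cv2.imread('pics/g3.png')
cv2.imwrite('pics/f1.png',np.hstack([cv2.resize(s['pixels'][100:300,90:410],(480,300)),cv2.resize(g['pixels'][200:384,180:350],(300,300))]))
p=pts(g,g['range_z']>0); c=g['pixels'][g['range_z']>0].astype(int); print(arm.sense()['ee_pos'])
E
```

```text
wrist ball 1055 [0.6026 0.2388 0.2623]
scene ball 146 [0.6049 0.2409 0.2614]
side ball 70 [0.6018 0.24   0.2621]
[0.60964305 0.23870245 0.35053469]
```

View pics/f1.png

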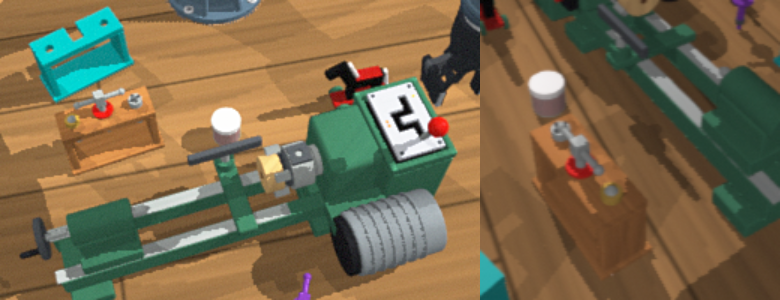

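The ball at (438,127) sits at the fast end. The key hangs in the rack slot at (100,105), and the horse, pot and centres are in place.

```bash
python3 -c "
from cell import arm; print(arm.finish_job())"
```

```text
the job is handed in; nothing more can be done
None
```

The job is done and handed in: the key hangs by its red collar in the middle slot of the wooden rack, and the speed lever went slow, middle, fast and was left pushed against its far stop, with the toy, pot and both lathe centres looking undisturbed in the last pictures.

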